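Scan the slide box in the covered well

ROBOT

A 6-joint arm with a two-finger parallel gripper is mounted at the origin on the work surface. World frame = base frame: x ahead of the robot, y to its left, z up, the work surface at z = 0. Lengths are in m, angles in rad, forces in N, time in s.
With the tool pointing down it reaches from about 0.375 to 0.925 m from the base axis. Payload 5.7 kg.
Tool frame: the origin (TCP) lies between the finger pads; the fingertips stand 25 mm ahead of it and the grasp point (between the pads) lies 6 mm ahead of it; z points along the fingers, y is the line along which they close (so a half turn about z gives the same grasp; the last joint's range is limited). The gripper opens to 85 mm and grips with 20 to 120 N. Pads are 22 mm wide; open, the fingers measure 114 mm over their backs; the gripper's body (76 mm by 85 mm) begins 54 mm behind the grasp point. The pads swing forward as they close: fully open they stand 13 mm farther back than shut.
Start: joints at [-1.248, 0.359, 1.51, -0, 1.272, -0.115], TCP at [0.254, -0.543, 0.256] pointing down, gripper open.
Joint ranges: [-2.97, 2.97], [-1.01, 2.36], [0.21, 2.38], [-0.96, 4.11], [0.2, 2.71], [-2.98, 2.98]. Speed limits (rad/s): [2.39, 2.39, 3.14, 3.14, 3.14, 3.14].

INTERFACE

Orientations are given as a unit quaternion [x, y, z, w].
In Python, from rig import arm gives the robot as it stands.
- The arm moves only by the tool step_arm, never from a script. Its argument "plan" is a list that holds one entry, the list of rows, each a list of 5 numbers: the finger opening in m, from 0 to 0.0854, then the shift along the tool's x, y, z in m, then the turn about the tool's z in degrees. In form: [[[fingers, dx, dy, dz, roll], ...]]. A call has exactly 5 rows; each row is the pose to reach, as a shift and turn from the pose commanded when the call began, along the tool's axes at that moment; what a row does not reach only later rows make up. A row lasts 1/8 s, in which the tool goes at most 62.5 mm and 10.7 degrees, less where a joint would pass 70% of its speed; a pose out of reach is approached as far as the arm can. A call with a gripper value outside its range is refused whole. The fingers move at their own pace and stop on an object; "newtons" is the grip in N (left out, the last holds). Time passes only in rows, so rows that repeat a pose let the fingers close, or fill a call up. It gives the time, the measured TCP pose, the force, the opening and the grip force at its end, in the units of the state.
- arm.sense(): the state, without advancing time (a new reading comes with each control period).
- arm.camera(name): name is "scene" or "top" or "wrist"; returns a dict with "color" (384x512x3 uint8, red, green, blue), "range_z" (384x512 float32, m along the optical axis (not along the pixel's ray), 0 where there is no reading), "mtx" (3x3 intrinsics, pixels), "D" ([k1, k2, p1, p2, k3] as OpenCV has them; the pictures are not rectified), "view" (4x4, takes a point from world to camera coordinates); the wrist camera has in their place "T_tool_cam" (4x4, takes a point from camera to tool coordinates, whose origin is the TCP and whose axes are the flange's). Camera axes: x right, y up, looking along -z (the intrinsics and any distortion apply to the point x, -y, -z); pixel columns grow to the right and rows downward; lengths in m; the calibration is good to about 2 mm. A picture is of the moment at which its call begins: read the wrist's pose just before it.
- arm.sign_off(): hands the job in; it is judged then, once.
The state is a dict: "clock": time; "joint_positions": joint angles; "joint_velocities": joint speeds; "joint_efforts": joint torques, N m; "tool_pos": TCP position; "tcp_rot": TCP orientation; "wrist_force": force on the tool from outside, world axes, zero at the start; "wrist_torque": the same for the moment, N m; "width": finger opening in m; "grasp_force": force on a finger pad.
Only numpy, scipy, OpenCV 4.12 (cv2) and the standard library are available. Lean on these libraries where they do the work, as an engineer would, in place of code of your own. Each camera call takes 0.05 s, during which the arm holds its last target. There are 200 camera calls.

TASK

Slide the cover of the bench unit open, pick up the hand scanner and hold it steady for two seconds with its lens centred on the code label of the slide box in the well, square to the sloping label and about 7 cm from it. Then lay the scanner gently back on the bench mat, lens side down, and slide the cover fully shut. Do not shift the slide box, the bottle, the beaker or the tip box.

Things in the scene. Friction and masses are not known exactly. Their poses are not given: they have to be found in the camera images.
- unit: The bench unit, a white housing fixed to the bench, 220 (x) x 360 (y) x 90 mm high, origin at the centre of its underside. Aluminium rails 10 mm wide along both long edges reach 101 mm high. Its -y half is an open-topped well, inside x -94..+94, y -170..-17 mm, floor 8 mm up; its +y half is closed, with a flat top 90 mm up on which the cover slides.
- cover (a joint): Slide of the grey cover (196 x 173 x 6 mm, top 97 mm above the bench) in m: 0 = fully shut over the well, 0.165 = fully open, moving along the unit's +y. It stays where left; about 2 N moves it.
- cover_handle (a point): Middle of the cover's black upright handle fin: 70 mm long along the unit's x, 14 mm thick along the unit's y, 36 mm high (from 94 to 133 mm above the bench); this point is 115 mm above the bench. Axes as the unit's.
- slide_box: The grey slide box standing loose in the well, 90 (x) x 70 (y) mm, origin at the centre of its underside. Its lid slopes 20 degrees, highest (58 mm) at -x, falling to +x (25 mm). 0.35 kg.
- label (a point): Centre of the white 40 x 40 mm black-patterned code label on the slide box's lid, 41 mm above the box's underside; z axis = outward normal of the label (tilted 20 degrees from vertical towards the box's +x).
- scanner: Grey cordless hand scanner shaped like a telephone handset, 170 mm long, 48 mm high, about 0.2 kg. Origin: centre of its underside as it lies; x along the handle to the head, z up, away from the lens side. Handle 26 mm wide (y): x -85..+35, z 24..48 mm; head 64 mm wide: x 35..85, z 0..48; tail foot 26 mm wide: x -85..-61, z 0..24. Balances near x = 0.
- lens (a point): Centre of the scanner's lens window, on the head's underside, at (60, 0, 0) mm in the scanner's frame. Axes as the scanner's; the scanner looks along -z.
- mat: The flat bench mat, fixed, 270 (x) x 160 (y) x 2 mm, origin at the centre of its underside. The scanner starts on it.
- bottle: Bystander: capped bottle, 64 mm across, 150 mm high, origin at the centre of its underside.
- beaker: Bystander: open white beaker, 70 mm across, 85 mm high, origin at the centre of its underside.
- tip_box: Bystander: pipette-tip box, 117 x 82 x 65 mm high, origin at the centre of its underside.
Mind the look-alikes: they are no part of the job. What is shaped like the scanner but green or purple is not meant.

How it is judged:
By the outcome, as a careful person would: the job done as asked, in the order asked, and still so for the second after the job is handed in, with the robot touching nothing.
It also fails if it takes over 70 s, if anything falls off the work surface, if the arm or the gripper's body presses on something with over 40 N, if the wrist force passes 120 N, or if a joint passes its speed limit or range.

## Working session

There is one attempt and no reset: what is moved stays moved. The work goes in short steps, Python scripts to look and compute and a tool call to move; the robot and the scene stay as the last step left them, time stands still between calls to the robot, and variables do not carry over. Pictures are saved under pics/ and viewed, at most 10 in all, crops included, and the job is handed in when it is done.

Besides the shell and the picture viewer there is one more tool, called after "Call:" as name([rows], argument=value, ...), one row to a line, values as JSON. step_arm: Moves the arm, as the interface text tells. Its arguments: {"type":"object","properties":{"plan":{"type":"array","items":{"type":"array","items":{"type":"array","items":{"type":"number"}}}},"newtons":{"type":"number"}},"required":["plan"]}

```bash
mkdir -p pics; ls; cat > h.py <<'E'
import numpy as np, cv2
from rig import arm
from scipy.spatial.transform import Rotation as R
def T_tool(s):
    T=np.eye(4);T[:3,:3]=R.from_quat(s["tcp_rot"]).as_matrix();T[:3,3]=s["tool_pos"];return T
def cam(name):
    s=arm.sense();c=arm.camera(name)
    c["cw"]=np.linalg.inv(c["view"]) if "view" in c else T_tool(s)@c["T_tool_cam"]
    return c
def rays(c,uv):
    p=cv2.undistortPoints(np.float64(uv).reshape(-1,1,2),np.array(c["mtx"]),np.array(c["D"])).reshape(-1,2)
    return np.c_[p[:,0],-p[:,1],-np.ones(len(p))]
def onplane(c,uv,z):
    d=rays(c,uv)@c["cw"][:3,:3].T;o=c["cw"][:3,3]
    return o+d*((z-o[2])/d[:,2])[:,None]
def cloud(c):
    h,w=c["range_z"].shape;v,u=np.mgrid[:h,:w]
    r=rays(c,np.c_[u.ravel(),v.ravel()])*c["range_z"].ravel()[:,None]
    P=r@c["cw"][:3,:3].T+c["cw"][:3,3];P[c["range_z"].ravel()==0]=np.nan
    return P.reshape(h,w,3)
def save(c,n,crop=None,f=1):
    im=c["color"][:,:,::-1]
    if crop: a,b,d,e=crop;im=im[b:e,a:d]
    cv2.imwrite("pics/"+n,cv2.resize(im,None,fx=f,fy=f,interpolation=cv2.INTER_CUBIC))
E
python3 - <<'E'
from h import *
c=cam("top");save(c,"top.png",f=1.5);print(c["cw"].round(3))
np.savez("top.npz",**c)
c=cam("scene");save(c,"scene.png",f=1.5);print(c["cw"].round(3));np.savez("scene.npz",**c)
s=arm.sense();print(s)
E
```

```text
pics
[[ 0.011  0.995 -0.099  0.372]
 [-1.     0.012  0.007 -0.111]
 [ 0.009  0.099  0.995  1.039]
 [ 0.     0.     0.     1.   ]]
[[ 0.629 -0.664  0.405  0.892]
 [ 0.777  0.533 -0.333 -0.483]
 [ 0.005  0.525  0.851  0.992]
 [ 0.     0.     0.     1.   ]]
{'clock': 0.1, 'joint_positions': array([-1.24810215e+00,  3.59439820e-01,  1.51131569e+00,  2.31072783e-05,
        1.27248357e+00, -1.15095178e-01]), 'joint_velocities': array([ 0.00012814, -0.0002487 , -0.00167349, -0.00049982, -0.00154946,
       -0.00195005]), 'joint_efforts': array([-2.72594170e-04, -5.28650022e+01, -2.79349315e+01, -3.04091764e-04,
        4.97822621e-03,  2.07670996e-05]), 'tool_pos': array([ 0.25418748, -0.54288045,  0.25553676]), 'tcp_rot': array([ 9.76138476e-01,  2.17147409e-01, -7.43149027e-05, -8.19929047e-04]), 'wrist_force': array([-0.47870832,  0.22633072,  0.36048735]), 'wrist_torque': array([-0.03281913, -0.04630361,  0.0290629 ]), 'grasp_force': 0.0, 'width': 0.0854135599615604}
```

View pics/top.png

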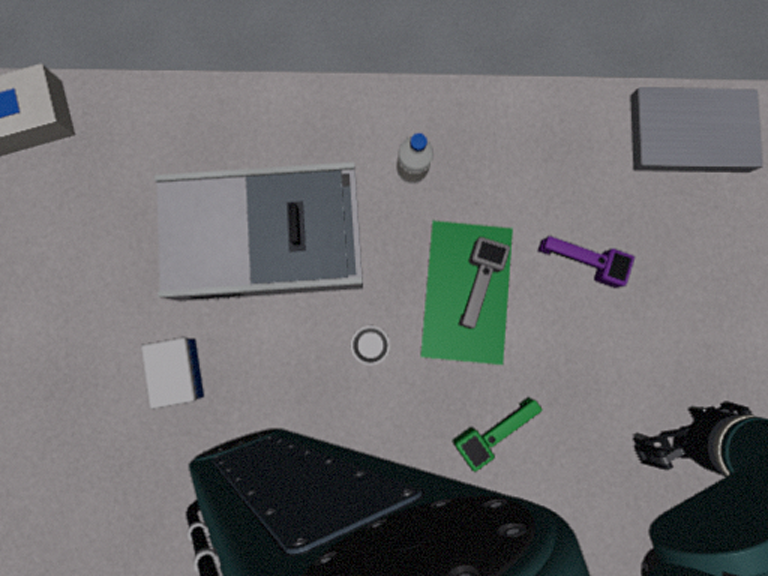

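View pics/scene.png

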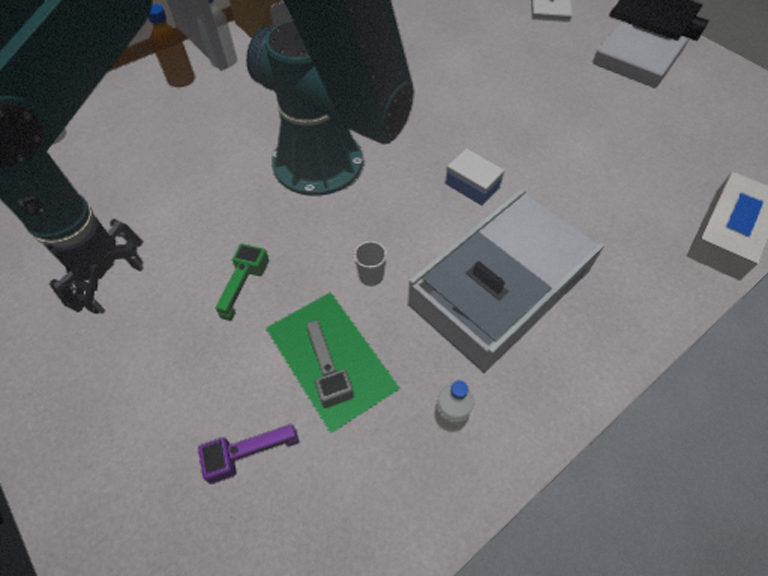

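The top view (1.5x pixels) shows the unit at (260,230), its cover over the well on the right, and the handle at (296,226). The mat is at (467,292), the bottle at (415,155), the beaker at (370,345) and the tip box at (172,372).

Scanner candidates: grey on the mat (487,280), purple (590,260), green (497,435). The grey one fits, because it is the only grey one and it lies on the mat. I'll measure next and confirm it in a crop.

```bash
python3 - <<'E'
from h import *
c=dict(np.load("top.npz"));P=cloud(c);Z=P[...,2];im=c["color"].astype(int)
hsv=cv2.cvtColor(c["color"],cv2.COLOR_RGB2HSV)
save(c,"crop1.png",(270,130,440,320),3)
def box(m,n,z=None):
    m=cv2.morphologyEx(m.astype(np.uint8),cv2.MORPH_OPEN,np.ones((2,2)))
    k,l,st,_=cv2.connectedComponentsWithStats(m);i=1+np.argmax(st[1:,4]);v,u=np.nonzero(l==i)
    Q=P[v,u] if z is None else onplane(c,np.c_[u,v],z)
    r=cv2.minAreaRect(Q[:,:2].astype(np.float32));print(n,len(u),"c",np.round(r[0],4),"size",np.round(r[1],4),"ang",round(r[2],2),"zmed",round(np.nanmedian(P[v,u][:,2]),4))
    return l==i
reg=np.zeros(Z.shape,bool);reg[95:210,95:250]=1
print("bench z",np.nanmedian(Z[240:260,140:200]))
box(reg&(Z>.06),"unit",None)
box(reg&(Z>.113),"handle")
cov=box(reg&(Z>.088)&(im.sum(2)<400)&(Z<.112),"cover")
m2=np.zeros(Z.shape,bool);m2[140:250,275:345]=1
green=(hsv[...,1]>100)&(abs(hsv[...,0].astype(int)-70)<15)&m2
box(green,"mat",.002)
sc=m2&~green&(Z>.025)
sm=box(sc,"scanner",.048)
v,u=np.nonzero(sm);Q=onplane(c,np.c_[u,v],.048)[:,:2];d=np.linalg.eigh(np.cov(Q.T))[1][:,1]
if d[0]<0:d=-d
t=(Q-Q.mean(0))@d;w=(Q-Q.mean(0))@np.array([-d[1],d[0]])
print("mean",Q.mean(0),"dir deg",np.degrees(np.arctan2(d[1],d[0])),t.min(),t.max())
for a in np.arange(-.11,.09,.01):
    k=(t>a)&(t<a+.01)
    if k.sum()>3: print(round(a,3),w[k].min().round(4),w[k].max().round(4),np.nanmedian(Z[v,u][k]).round(4))
for n,r in(("bottle",(85,125,260,295)),("beaker",(215,245,232,262)),("tip",(220,275,92,136))):
    m=np.zeros(Z.shape,bool);m[r[0]:r[1],r[2]:r[3]]=1;box(m&(Z>.04),n)
E
```

```text
bench z 0.0015147131527083468
unit 10585 c [0.5014 0.054 ] size [0.2108 0.4617] ang 35.55 zmed 0.0956
handle 169 c [0.5785 0.0252] size [0.0732 0.0124] ang 4.24 zmed 0.1328
cover 4710 c [nan nan] size [0. 0.] ang 0.0 zmed 0.0982
mat 4005 c [ 0.4682 -0.2992] size [0.1578 0.2666] ang 85.18 zmed 0.0032
scanner 817 c [ 0.4807 -0.3152] size [0.0649 0.1706] ang 71.42 zmed 0.0508
mean [ 0.49648225 -0.32140453] dir deg -17.82956402036391 -0.10221551464154391 0.06802991224797149
-0.11 -0.0022 0.0092 0.0134
-0.1 -0.0128 0.0143 0.05
-0.09 -0.013 0.0142 0.0509
-0.08 -0.0133 0.0123 0.0512
-0.07 -0.0134 0.0121 0.0506
-0.06 -0.0136 0.012 0.0507
-0.05 -0.0137 0.0119 0.0503
-0.04 -0.0139 0.0126 0.0502
-0.03 -0.0132 0.0124 0.0502
-0.02 -0.0134 0.0123 0.0505
-0.01 -0.0135 0.0122 0.0506
-0.0 -0.0137 0.012 0.0512
0.01 -0.0272 0.0322 0.0493
0.02 -0.0309 0.033 0.0491
0.03 -0.0321 0.0329 0.0517
0.04 -0.0322 0.0327 0.0518
0.05 -0.0314 0.0317 0.0516
0.06 -0.0316 0.0307 0.0514
bottle 559 c [ 0.7246 -0.202 ] size [0.0569 0.0988] ang 45.45 zmed 0.1038
beaker 241 c [ 0.3625 -0.1127] size [0.0698 0.0698] ang 1.54 zmed 0.0714
tip 1380 c [0.2878 0.2356] size [0.0734 0.153 ] ang 59.41 zmed 0.0662
```

View pics/crop1.png

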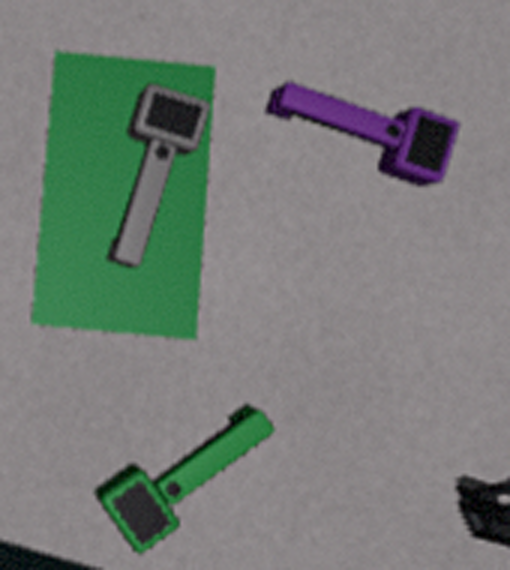

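The crop confirms it: the grey scanner lies on the mat at crop (155,175), head towards +x, and the other two are purple and green. Next I'll get the unit's pose and plan the handle grasp.

```bash
python3 - <<'E'
from h import *
c=dict(np.load("top.npz"));P=cloud(c);Z=P[...,2];im=c["color"].astype(int)
reg=np.zeros(Z.shape,bool);reg[100:205,100:246]=1
m=reg&(Z>.06)&(Z<.112)
Q=P[m][:,:2].astype(np.float32);Q=Q[(abs(Q[:,0]-.57)<.13)]
r=cv2.minAreaRect(Q);print("unit",r)
h=reg&(Z>.118);H=P[h];print("handle",np.median(H,0),cv2.minAreaRect(H[:,:2].astype(np.float32)), H.min(0),H.max(0))
# cover edges along unit y
th=np.radians(4);
q=(P-np.array([r[0][0],r[0][1],0]));y=-q[...,0]*np.sin(th)+q[...,1]*np.cos(th);x=q[...,0]*np.cos(th)+q[...,1]*np.sin(th)
for yy in np.arange(-.185,.19,.006):
    k=reg&(abs(y-yy)<.003)&(abs(x-.06)<.025);
    if k.sum():print(round(yy,3),int(im[k].mean()),np.nanmedian(Z[k]).round(3),end=" | ")
E
```

```text
unit ((0.5699503421783447, 0.09617509692907333), (0.22057394683361053, 0.36167025566101074), 4.5575175285339355)
handle [0.57440024 0.02625173 0.13330614] ((0.5760149955749512, 0.026833150535821915), (0.0682239681482315, 0.014402315020561218), 4.2747802734375) [0.54186698 0.01733721 0.11818597] [0.60954134 0.03594155 0.13868426]
-0.185 135 0.001 | -0.179 135 0.09 | -0.173 139 0.091 | -0.167 93 0.009 | -0.161 87 0.009 | -0.155 85 0.011 | -0.149 87 0.097 | -0.143 87 0.098 | -0.137 87 0.098 | -0.131 87 0.098 | -0.125 87 0.098 | -0.119 88 0.098 | -0.113 88 0.098 | -0.107 88 0.098 | -0.101 88 0.098 | -0.095 87 0.098 | -0.089 88 0.098 | -0.083 84 0.098 | -0.077 78 0.099 | -0.071 86 0.099 | -0.065 85 0.098 | -0.059 87 0.098 | -0.053 86 0.098 | -0.047 88 0.098 | -0.041 88 0.098 | -0.035 88 0.099 | -0.029 88 0.098 | -0.023 89 0.098 | -0.017 88 0.098 | -0.011 89 0.098 | -0.005 87 0.098 | 0.001 89 0.098 | 0.007 88 0.097 | 0.013 89 0.098 | 0.019 131 0.094 | 0.025 145 0.091 | 0.031 144 0.091 | 0.037 145 0.091 | 0.043 145 0.091 | 0.049 146 0.091 | 0.055 145 0.091 | 0.061 145 0.091 | 0.067 145 0.091 | 0.073 145 0.091 | 0.079 144 0.09 | 0.085 144 0.091 | 0.091 144 0.091 | 0.097 144 0.091 | 0.103 143 0.091 | 0.109 142 0.091 | 0.115 144 0.091 | 0.121 144 0.091 | 0.127 143 0.091 | 0.133 143 0.091 | 0.139 143 0.091 | 0.145 142 0.09 | 0.151 143 0.091 | 0.157 143 0.091 | 0.163 142 0.091 | 0.169 142 0.091 | 0.175 142 0.091 | 0.181 139 0.091 |
```

```bash
cat >> h.py <<'E'
def go(x,y,z,yaw):
    s=arm.sense();T=T_tool(s);d=T[:3,:3].T@(np.array([x,y,z])-T[:3,3])
    y0=np.degrees(np.arctan2(T[1,0],T[0,0]));r=-((yaw-y0+180)%360-180)
    print("shift",d.round(4),"roll",round(r,1),"| tcp",T[:3,3].round(4),"yaw",round(y0,2),"zdir",T[:3,2].round(3),"F",s["wrist_force"].round(1),"w",round(s["width"],4),"g",round(s["grasp_force"],1),"t",round(s["clock"],2))
E
python3 -c "
from h import *
go(.576,.0265,.200,4.4)"
```

```text
shift [ 0.5328 -0.3792  0.0563] roll 20.7 | tcp [ 0.2542 -0.5429  0.2555] yaw 25.08 zdir [-0.001  0.002 -1.   ] F [-0.5  0.2  0.4] w 0.0854 g 0.0 t 0.1
```

Call:
step_arm([
  [[0.085,0.051,-0.036,0,4],[0.085,0.102,-0.072,0,8],[0.085,0.153,-0.108,0,12],[0.085,0.204,-0.144,0,16],[0.085,0.255,-0.18,0,20.7]],
])

```text
clock: 0.72
tool_pos: [0.4095, -0.2704, 0.2561]
tcp_rot: [0.999, 0.037, -0.0, -0.0]
wrist_force: [0.7, -0.5, 0.9]
width: 0.0851
grasp_force: 0.0
```

```bash
python3 -c "
from h import *
go(.576,.0265,.200,4.4)"
```

```text
shift [ 0.1878 -0.2838  0.0562] roll -0.2 | tcp [ 0.4095 -0.2704  0.2561] yaw 4.21 zdir [-0.  0. -1.] F [ 0.7 -0.5  0.9] w 0.0851 g 0.0 t 0.72
```

Call:
step_arm([
  [[0.085,0.034,-0.052,0,0],[0.085,0.068,-0.104,0,0],[0.085,0.103,-0.156,0,0],[0.085,0.138,-0.208,0.01,0],[0.085,0.172,-0.26,0.03,0]],
])

```text
clock: 1.35
tool_pos: [0.5602, -0.0012, 0.2277]
tcp_rot: [0.999, 0.038, 0.001, 0.0]
wrist_force: [0.6, -1.2, 0.7]
width: 0.0852
grasp_force: 0.0
```

```bash
python3 -c "
from h import *
go(.576,.0265,.128,4.4)
c=cam('wrist');P=cloud(c);m=(P[...,2]>.12)&(P[...,2]<.145);m=cv2.morphologyEx(m.astype(np.uint8),2,np.ones((3,3)))
k,l,st,ct=cv2.connectedComponentsWithStats(m)
for i in range(1,k):
  if st[i,4]>100: print(st[i],cv2.minAreaRect(P[l==i][:,:2].astype(np.float32)))
"
```

```text
shift [ 0.0177 -0.0265  0.0998] roll 0.0 | tcp [ 0.5602 -0.0012  0.2277] yaw 4.4 zdir [ 0.002 -0.    -1.   ] F [ 0.6 -1.2  0.7] w 0.0852 g 0.0 t 1.35
[ 212  134   23   93 1822] ((0.5776653289794922, 0.02652726136147976), (0.06900255382061005, 0.014308881014585495), 4.724178791046143)
```

Call:
step_arm([
  [[0.085,0.009,-0.013,0.02,0],[0.085,0.018,-0.0265,0.05,0],[0.085,0.018,-0.0265,0.09,0],[0.04,0.018,-0.0265,0.099,0],[0.0,0.018,-0.0265,0.099,0]],
], newtons=30)

```text
clock: 2.02
tool_pos: [0.5743, 0.0244, 0.1283]
tcp_rot: [0.999, 0.038, -0.001, -0.0]
wrist_force: [-0.1, -0.2, 0.2]
width: 0.0508
grasp_force: 0.0
```

Call:
step_arm([
  [[0,0,0,0,0],[0,0,0,0,0],[0,0,0,0,0],[0,0,-0.008,0,0],[0,0,-0.025,0,0]],
])

```text
clock: 2.65
tool_pos: [0.5738, 0.0488, 0.1301]
tcp_rot: [0.999, 0.038, 0.001, 0.001]
wrist_force: [-0.7, -2.5, 6.9]
width: 0.0135
grasp_force: 31.7
```

```bash
python3 -c "
from h import *
go(.576,.0265,.128,4.4)"
```

```text
shift [0.0005 0.0224 0.0021] roll -0.0 | tcp [0.5738 0.0488 0.1301] yaw 4.36 zdir [ 0.002 -0.001 -1.   ] F [-0.7 -2.5  6.9] w 0.0135 g 31.7 t 2.65
```

Call:
step_arm([
  [[0,0,-0.03,-0.002,0],[0,0,-0.06,-0.002,0],[0,0,-0.09,-0.002,0],[0,0,-0.112,-0.002,0],[0,0,-0.123,-0.002,0]],
])

```text
clock: 3.28
tool_pos: [0.5641, 0.1686, 0.1302]
tcp_rot: [0.999, 0.04, 0.0, 0.005]
wrist_force: [7.7, -42.2, -5.8]
width: 0.0131
grasp_force: 34.8
```

```bash
python3 -c "
from h import *
go(.5638,.172,.128,4.4)"
```

```text
shift [-0.     -0.0034  0.0022] roll 0.2 | tcp [0.5641 0.1686 0.1302] yaw 4.64 zdir [ 0.001 -0.009 -1.   ] F [  7.7 -42.2  -5.8] w 0.0131 g 34.8 t 3.27
```

Call:
step_arm([
  [[0,0,0.004,0,0],[0.03,0,0.003,0,0],[0.06,0,0.003,0,0],[0.085,0,0.003,-0.02,0],[0.085,0,0.003,-0.06,0]],
])

```text
clock: 3.9
tool_pos: [0.5622, 0.1691, 0.19]
tcp_rot: [0.999, 0.038, -0.002, 0.0]
wrist_force: [0.5, 0.4, 0.9]
width: 0.0822
grasp_force: 0.0
```

Call:
step_arm([
  [[0.085,0,0.03,-0.04,0],[0.085,0,0.07,-0.08,0],[0.085,0,0.12,-0.1,0],[0.085,0,0.17,-0.1,0],[0.085,0,0.2,-0.1,0]],
])

```text
clock: 4.53
tool_pos: [0.5791, -0.0323, 0.2916]
tcp_rot: [0.999, 0.038, 0.001, 0.0]
wrist_force: [0.3, -1.2, 0.4]
width: 0.0845
grasp_force: 0.0
```

```bash
python3 -c "
from h import *
go(.5638,.172,.128,4.4)
c=cam('wrist');save(c,'w1.png');np.savez('w1.npz',**c)
t=cam('top');save(t,'top2.png');np.savez('top2.npz',**t)
"
```

```text
shift [-1.000e-04 -2.050e-01  1.635e-01] roll -0.1 | tcp [ 0.5791 -0.0323  0.2916] yaw 4.31 zdir [ 0.002 -0.    -1.   ] F [ 0.3 -1.2  0.4] w 0.0845 g 0.0 t 4.53
```

View pics/w1.png

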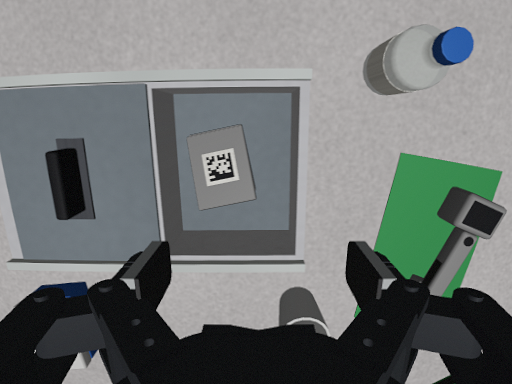

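The cover is fully open. The slide box is at (221,167) with its label centred there, and its lid slope has to come from the depth data.

```bash
python3 - <<'E'
from h import *
for f,roi in(("w1.npz",(120,215,180,262)),):
    c=dict(np.load(f));P=cloud(c);im=c["color"];g=im.min(2)
    print("bench",np.nanmedian(P[330:350,260:275,2]), "well floor",np.nanmedian(P[110:125,260:280,2]),"cover",np.nanmedian(P[120:200,110:130,2]))
    a,b,d,e=roi;m=np.zeros(g.shape,bool);m[a:b,d:e]=1
    m&=P[...,2]>.022;Q=P[m];
    n=None
    for _ in range(3):
        q=Q.mean(0) ;n=np.linalg.svd(Q-q,full_matrices=False)[2][2];n*=np.sign(n[2]);Q=Q[abs((Q-q)@n)<.004]
    print("n",n,"tilt",np.degrees(np.arccos(n[2])),"az",np.degrees(np.arctan2(n[1],n[0])),"centroid",q,len(Q), "outline",cv2.minAreaRect(P[m][:,:2].astype(np.float32)))
    w=(g>150)&m;w=cv2.morphologyEx(w.astype(np.uint8),cv2.MORPH_CLOSE,np.ones((9,9)));k,l,st,ct=cv2.connectedComponentsWithStats(w);i=1+np.argmax(st[1:,4]);print(st[i])
    cs=cv2.findContours((l==i).astype(np.uint8),0,1)[0][0];r=cv2.minAreaRect(cs);uv=cv2.boxPoints(r)
    dr=rays(c,np.vstack([uv,r[0]]))@c["cw"][:3,:3].T;o=c["cw"][:3,3];X=o+dr*(((q-o)@n)/(dr@n))[:,None]
    print(X.round(4),[np.linalg.norm(X[j]-X[(j+1)%4]).round(4) for j in range(4)],X[:4].mean(0))
    for j in range(2):dd=X[j+1]-X[j];print(np.degrees(np.arctan2(dd[1],dd[0])))
E
```

```text
bench 0.3470652270406649 well floor 0.008686000009239914 cover 0.09764766663228172
n [0.3282388  0.0924781  0.94005696] tilt 19.938875638817677 az 15.734668203655826 centroid [0.5817029  0.01450827 0.05014682] 4375 outline ((0.5816583633422852, 0.015161536633968353), (0.09255452454090118, 0.07250478863716125), 16.200904846191406)
[ 202  148   38   38 1082]
[[ 0.5958  0.0408  0.0426]
 [ 0.6064  0.0007  0.0429]
 [ 0.5694 -0.0099  0.0568]
 [ 0.5587  0.0297  0.0567]
 [ 0.5825  0.0152  0.0498]] [np.float64(0.0415), np.float64(0.0409), np.float64(0.041), np.float64(0.0412)] [0.58260335 0.0153435  0.04975024]
-75.23121740425917
-164.01861178192328
```

```bash
python3 -c "
from h import *
go(.45,-.305,.26,-18.6)"
```

```text
shift [-0.1487  0.2617  0.0313] roll 22.8 | tcp [ 0.5791 -0.033   0.2911] yaw 4.2 zdir [ 0.001 -0.001 -1.   ] F [ 0.  -0.1  0.4] w 0.0854 g 0.0 t 4.62
```

Call:
step_arm([
  [[0.085,-0.03,0.052,0,5],[0.085,-0.06,0.104,0,10],[0.085,-0.089,0.157,0.01,15],[0.085,-0.119,0.21,0.02,20],[0.085,-0.149,0.262,0.031,22.8]],
])

```text
clock: 5.25
tool_pos: [0.45, -0.3035, 0.2598]
tcp_rot: [0.987, -0.161, 0.001, -0.0]
wrist_force: [1.0, -0.4, -0.2]
width: 0.0851
grasp_force: 0.0
```

Call:
step_arm([
  [[0.085,0,0,0,0],[0.085,0,0,0,0],[0.085,0,0,0,0],[0.085,0,0,0,0],[0.085,0,0,0,0]],
])

```text
clock: 5.88
tool_pos: [0.4509, -0.302, 0.2597]
tcp_rot: [0.987, -0.159, 0.0, -0.0]
wrist_force: [0.2, 0.4, -0.4]
width: 0.085
grasp_force: 0.0
```

```bash
cat > sc.py <<'E'
from h import *
def scan(c,z=.05):
    P=cloud(c);Z=P[...,2];sat=cv2.cvtColor(c["color"],cv2.COLOR_RGB2HSV)[...,1]
    m=(abs(Z-z)<.006)&(sat<90)
    m=cv2.morphologyEx(m.astype(np.uint8),2,np.ones((3,3)));k,l,st,ct=cv2.connectedComponentsWithStats(m)
    for i in range(1,k):
        if st[i,4]>800: print(st[i],np.median(P[l==i],0).round(4),cv2.minAreaRect(P[l==i][:,:2].astype(np.float32)))
E
python3 -c "
from sc import *
c=cam('wrist');save(c,'w2.png');np.savez('w2.npz',**c);scan(c)
go(.481,-.315,.044,-18.6)"
```

```text
[ 466   15   34   48 1318] [ 0.5196 -0.5742  0.0502] ((0.519193708896637, -0.5748859643936157), (0.034886255860328674, 0.04713985323905945), 70.80887603759766)
[   0   53   87  160 1143] [ 0.5756 -0.0849  0.0498] ((0.5738845467567444, -0.08517756313085556), (0.19685645401477814, 0.0039331563748419285), 4.982011318206787)
[ 230   63   60  155 5192] [ 0.5208 -0.3191  0.0508] ((0.48447272181510925, -0.31603536009788513), (0.06290960311889648, 0.16876022517681122), 73.38446044921875)
shift [0.0327 0.0027 0.2156] roll 0.3 | tcp [ 0.4508 -0.3022  0.2596] yaw -18.34 zdir [ 0. -0. -1.] F [0.2 0.9 0.1] w 0.0851 g 0.0 t 5.92
```

```bash
python3 - <<'E'
from h import *
c=dict(np.load("w2.npz"));P=cloud(c);Z=P[...,2]
m=np.zeros(Z.shape,bool);m[63:218,230:290]=1;m&=abs(Z-.05)<.006
Q=P[m][:,:2];d=np.array([np.cos(np.radians(-17.5)),np.sin(np.radians(-17.5))]);n=np.array([-d[1],d[0]]);o=np.array([.483,-.3157])
t=(Q-o)@d;w=(Q-o)@n;A=[]
for a in np.arange(-.08,.085,.01):
    k=(t>a)&(t<a+.01)
    lo,hi=np.percentile(w[k],[2,98]);A.append((a+.005,(lo+hi)/2));print(round(a,3),lo.round(4),hi.round(4))
print(t.min(),t.max());A=np.array(A);p=np.polyfit(A[:,0],A[:,1],1);print(p,"yaw",-17.5+np.degrees(p[0]))
E
```

```text
-0.08 -0.0107 0.0138
-0.07 -0.012 0.0135
-0.06 -0.012 0.0133
-0.05 -0.012 0.0143
-0.04 -0.012 0.0142
-0.03 -0.012 0.0139
-0.02 -0.012 0.0136
-0.01 -0.012 0.0135
-0.0 -0.012 0.0132
0.01 -0.012 0.013
0.02 -0.0121 0.0128
0.03 -0.0258 0.0277
0.04 -0.0292 0.0306
0.05 -0.0291 0.0313
0.06 -0.0289 0.0311
0.07 -0.0289 0.0307
0.08 -0.0278 0.0295
-0.08317322180458939 0.08618623159663152
[-0.00121277  0.00087418] yaw -17.569486764385182
```

Call:
step_arm([
  [[0.085,0.018,0.001,0.04,0],[0.085,0.036,0.002,0.09,-0.4],[0.085,0.036,0.002,0.15,-0.4],[0.085,0.036,0.002,0.195,-0.4],[0.085,0.036,0.002,0.215,-0.4]],
])

```text
clock: 6.55
tool_pos: [0.4826, -0.3146, 0.0415]
tcp_rot: [0.988, -0.156, -0.002, -0.001]
wrist_force: [-0.3, 0.0, 0.4]
width: 0.0851
grasp_force: 0.0
```

Call:
step_arm([
  [[0.05,0,0,0,0],[0.02,0,0,0,0],[0.0,0,0,0,0],[0.0,0,0,0,0],[0.0,0,0,0,0]],
], newtons=30)

```text
clock: 7.18
tool_pos: [0.4849, -0.3167, 0.046]
tcp_rot: [0.988, -0.157, 0.001, 0.001]
wrist_force: [-0.0, 0.8, 6.4]
width: 0.0256
grasp_force: 31.1
```

```bash
python3 -c "
from h import *
go(.484,-.3155,.244,-18)"
```

```text
shift [-0.0007 -0.0007 -0.198 ] roll -0.0 | tcp [ 0.4849 -0.3167  0.046 ] yaw -18.02 zdir [ 0.002 -0.002 -1.   ] F [-0.   0.8  6.4] w 0.0256 g 31.1 t 7.17
```

Call:
step_arm([
  [[0,0,0,-0.01,0],[0,0,0,-0.04,0],[0,0,0,-0.08,0],[0,0,0,-0.13,0],[0,0,0,-0.16,0]],
])

```text
clock: 7.8
tool_pos: [0.4843, -0.3165, 0.2076]
tcp_rot: [0.988, -0.157, 0.001, 0.001]
wrist_force: [1.1, -0.4, -2.8]
width: 0.0254
grasp_force: 30.2
```

```bash
python3 -c "
from h import *
go(.750,.03,.206,4.4)
c=cam('wrist');save(c,'w3.png');np.savez('w3.npz',**c)
c=cam('scene');save(c,'s3.png',f=1.5);np.savez('s3.npz',**c)"
```

```text
shift [ 0.1455 -0.4116  0.0015] roll -22.4 | tcp [ 0.4843 -0.3165  0.2076] yaw -18.01 zdir [ 0.002 -0.002 -1.   ] F [ 1.1 -0.4 -2.8] w 0.0254 g 30.2 t 7.8
```

View pics/w3.png

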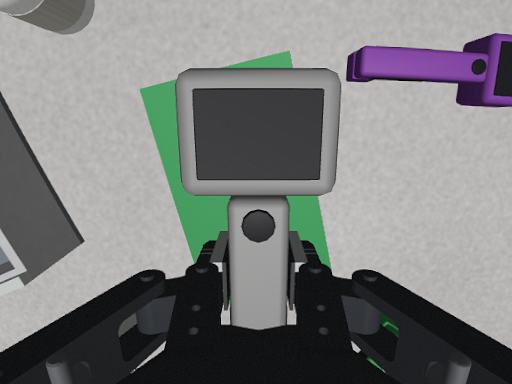

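The wrist view shows the grey scanner held level, with its head centred at (258,130). I'll fit the plane of the head top in tool coordinates to get the pitch.

```bash
cat > pose.py <<'E'
from h import *
def pose(c,T,verbose=1):
    """head-top plane and outline -> lens point and axis (world)"""
    c=dict(c);c["cw"]=c["T_tool_cam"];P=cloud(c);sat=cv2.cvtColor(c["color"],cv2.COLOR_RGB2HSV)[...,1]
    # head region: near the tool, ahead of fingers (tool x .03...12), |y|<.045
    m=(P[...,0]>.030)&(P[...,0]<.12)&(abs(P[...,1])<.045)&(P[...,2]>-.06)&(P[...,2]<.06)&(sat<70)
    Q=P[m]
    for _ in range(6):
        q=Q.mean(0);n=np.linalg.svd(Q-q,full_matrices=False)[2][2];n*=-np.sign(n[2])
        Q=Q[abs((Q-q)@n)<max(.0015,2*np.std((Q-q)@n))]
    m&=abs((P-q)@n)<.003
    k,l,st,_=cv2.connectedComponentsWithStats(m.astype(np.uint8));m=l==1+np.argmax(st[1:,4])
    ex=np.cross(np.cross(n,[1,0,0]),n);ex/=np.linalg.norm(ex);ey=np.cross(n,ex)
    r=cv2.minAreaRect(np.c_[(P[m]-q)@ex,(P[m]-q)@ey].astype(np.float32))
    top=q+r[0][0]*ex+r[0][1]*ey;lens=top-.048*n
    R=T[:3,:3];L=R@lens+T[:3,3];N=R@n
    if verbose: print("head rect",np.round(r[1],4),round(r[2],1),"lens tool",lens.round(4),"pitch(nose down+)",np.degrees(np.arctan2(n[0],-n[2])).round(2),"roll",np.degrees(np.arcsin(n[1])).round(2))
    print("lens",L.round(4),"N",N.round(4),"tilt",np.degrees(np.arccos(N[2])).round(2),"az",np.degrees(np.arctan2(N[1],N[0])).round(1))
    return L,N
E
python3 -c "
from pose import *
T=T_tool(arm.sense());pose(np.load('w3.npz'),T)"
```

```text
head rect [0.0471 0.061 ] 0.1 lens tool [ 0.0596 -0.0006  0.0426] pitch(nose down+) -0.36 roll 0.06
lens [ 0.5428 -0.3356  0.1666] N [-0.0121  0.0058  0.9999] tilt 0.77 az 154.5
```

Call:
step_arm([
  [[0,0.018,-0.052,-0.02,-4],[0,0.036,-0.104,-0.03,-8],[0,0.054,-0.157,-0.03,-12],[0,0.072,-0.209,-0.03,-16],[0,0.09,-0.261,-0.03,-20]],
])

```text
clock: 8.52
tool_pos: [0.6501, -0.094, 0.2327]
tcp_rot: [1.0, 0.018, -0.001, -0.0]
wrist_force: [0.8, -0.2, -2.3]
width: 0.0253
grasp_force: 30.4
```

```bash
python3 -c "
from h import *
go(.753,.04,.16,4.4)"
```

```text
shift [ 0.1079 -0.13    0.0725] roll -2.3 | tcp [ 0.6501 -0.094   0.2327] yaw 2.12 zdir [-0.003  0.001 -1.   ] F [ 0.8 -0.2 -2.3] w 0.0253 g 30.4 t 8.53
```

Call:
step_arm([
  [[0,0.035,-0.042,0,-2.3],[0,0.07,-0.085,0,-2.3],[0,0.108,-0.13,0.02,-2.3],[0,0.108,-0.13,0.05,-2.3],[0,0.108,-0.13,0.072,-2.3]],
])

```text
clock: 9.15
tool_pos: [0.7521, 0.0391, 0.1584]
tcp_rot: [0.999, 0.038, -0.002, -0.0]
wrist_force: [-0.5, -0.4, -2.3]
width: 0.0254
grasp_force: 30.5
```

```bash
python3 -c "
from pose import *
go(.753,.04,.144,4.4)
T=T_tool(arm.sense());c=arm.camera('wrist');L,N=pose(c,T)
t=cam('scene');save(t,'s4.png',(220,110,440,275),3)
"
```

```text
shift [ 0.001  -0.0008  0.0144] roll -0.0 | tcp [0.7521 0.0391 0.1584] yaw 4.38 zdir [-0.005  0.    -1.   ] F [-0.5 -0.4 -2.3] w 0.0254 g 30.5 t 9.15
head rect [0.0471 0.061 ] 0.2 lens tool [ 0.0596 -0.0003  0.0427] pitch(nose down+) -0.29 roll -0.0
lens [0.8113 0.0441 0.1155] N [-2.e-04 -5.e-04  1.e+00] tilt 0.03 az -112.3
```

View pics/s4.png

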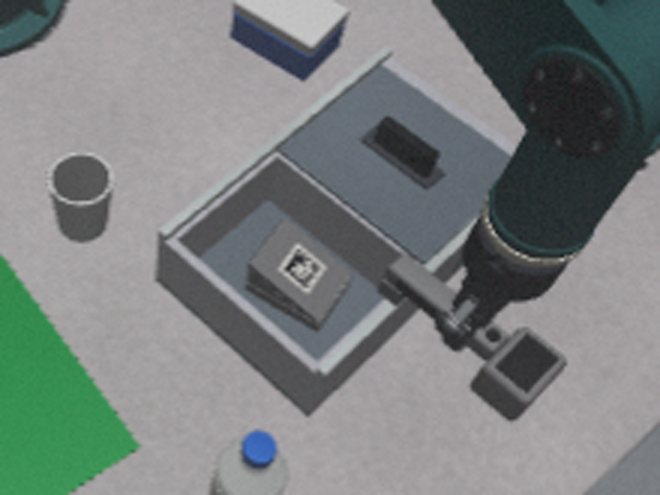

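The scene crop shows the tail foot over the +x rail at (400,285) and the head hanging free outside at (520,370). I'll press down gently with a light grip.

Call:
step_arm([
  [[0,0,0,0.007,0],[0,0,0,0.014,0],[0,0,0,0.019,0],[0,0,0,0.024,0],[0,0,0,0.028,0]],
], newtons=20)

```text
clock: 9.88
tool_pos: [0.7571, 0.0378, 0.1373]
tcp_rot: [0.999, 0.037, 0.004, 0.0]
wrist_force: [6.0, 1.5, 7.2]
width: 0.0254
grasp_force: 32.0
```

```bash
python3 -c "
from pose import *
go(.753,.04,.144,4.4)
T=T_tool(arm.sense());c=arm.camera('wrist');L,N=pose(c,T)
"
```

```text
shift [-0.0039 -0.0025 -0.0068] roll -0.1 | tcp [0.7571 0.0378 0.1373] yaw 4.27 zdir [ 0.008  0.    -1.   ] F [6.  1.5 7.2] w 0.0254 g 32.0 t 9.88
head rect [0.0471 0.061 ] 0.1 lens tool [ 0.0555 -0.0003  0.0487] pitch(nose down+) 5.74 roll 0.01
lens [0.8128 0.0423 0.089 ] N [0.0917 0.0073 0.9958] tilt 5.28 az 4.5
```

Call:
step_arm([
  [[0,0,0,0.004,0],[0,0,0,0.008,0],[0,0,0,0.012,0],[0,0,0,0.015,0],[0,0,0,0.015,0]],
])

```text
clock: 10.55
tool_pos: [0.7599, 0.038, 0.1235]
tcp_rot: [0.999, 0.037, 0.007, 0.0]
wrist_force: [9.8, 1.3, 6.1]
width: 0.0256
grasp_force: 33.5
```

```bash
python3 -c "
from pose import *
go(.753,.04,.144,4.4)
T=T_tool(arm.sense());c=arm.camera('wrist');L,N=pose(c,T)
"
```

```text
shift [-0.0064 -0.0025 -0.0206] roll -0.1 | tcp [0.7599 0.038  0.1235] yaw 4.27 zdir [ 0.014  0.    -1.   ] F [9.8 1.3 6.1] w 0.0256 g 33.5 t 10.55
head rect [0.0472 0.061 ] 0.1 lens tool [ 0.0474 -0.0003  0.0576] pitch(nose down+) 16.19 roll -0.05
lens [0.8079 0.0418 0.0666] N [0.2644 0.0214 0.9642] tilt 15.39 az 4.6
```

Call:
step_arm([
  [[0,0,0,0.002,0],[0,0,0,0.004,0],[0,0,0,0.005,0],[0,0,0,0.005,0],[0,0,0,0.005,0]],
])

```text
clock: 11.22
tool_pos: [0.7603, 0.038, 0.1188]
tcp_rot: [0.999, 0.037, 0.007, 0.0]
wrist_force: [11.4, 0.9, 4.9]
width: 0.0256
grasp_force: 34.3
```

```bash
python3 -c "
from pose import *
go(.753,.04,.144,4.4)
T=T_tool(arm.sense());c=arm.camera('wrist');L,N=pose(c,T)
"
```

```text
shift [-0.0068 -0.0025 -0.0253] roll -0.1 | tcp [0.7603 0.038  0.1188] yaw 4.27 zdir [ 0.015  0.    -1.   ] F [11.4  0.9  4.9] w 0.0256 g 34.3 t 11.22
head rect [0.0609 0.0474] 90.0 lens tool [ 0.0444 -0.0003  0.0603] pitch(nose down+) 19.61 roll 0.02
lens [0.8055 0.0416 0.0591] N [0.3206 0.0244 0.9469] tilt 18.76 az 4.3
```

Call:
step_arm([
  [[0,0.008,0,0,0],[0,0.012,0,-0.02,0],[0,0.012,0,-0.06,0],[0,0.012,0,-0.1,0],[0,0.012,0,-0.11,0]],
], newtons=40)

```text
clock: 11.9
tool_pos: [0.7671, 0.0388, 0.2274]
tcp_rot: [0.999, 0.037, 0.002, 0.0]
wrist_force: [0.8, -0.3, -2.2]
width: 0.0254
grasp_force: 39.7
```

```bash
python3 -c "
from pose import *
go(.56,.01,.20,15.6)
T=T_tool(arm.sense());c=arm.camera('wrist');L,N=pose(c,T)
"
```

```text
shift [-0.2088  0.0132  0.0264] roll -11.3 | tcp [0.7671 0.0388 0.2274] yaw 4.28 zdir [ 0.005 -0.    -1.   ] F [ 0.8 -0.3 -2.2] w 0.0254 g 39.7 t 11.9
head rect [0.0474 0.0611] 0.1 lens tool [ 0.0443 -0.0004  0.0603] pitch(nose down+) 19.85 roll -0.03
lens [0.8115 0.0425 0.1673] N [0.3341 0.0259 0.9422] tilt 19.58 az 4.4
```

Call:
step_arm([
  [[0,-0.042,0.002,0,-3],[0,-0.084,0.005,0,-6],[0,-0.126,0.008,0,-9],[0,-0.168,0.011,0,-11.3],[0,-0.204,0.013,0.01,-11.3]],
])

```text
clock: 12.58
tool_pos: [0.5606, 0.0106, 0.2129]
tcp_rot: [0.991, 0.136, -0.001, -0.0]
wrist_force: [0.7, -0.7, -1.5]
width: 0.0256
grasp_force: 39.6
```

Call:
step_arm([
  [[0,0,0,0.005,0],[0,0,0,0.01,0],[0,0,0,0.01,0],[0,0,0,0.01,0],[0,0,0,0.01,0]],
])

```text
clock: 13.2
tool_pos: [0.5638, 0.0107, 0.2046]
tcp_rot: [0.991, 0.136, 0.0, 0.0]
wrist_force: [-1.9, -0.4, -1.8]
width: 0.0253
grasp_force: 39.6
```

```bash
python3 -c "
from pose import *
go(.5629,.0098,.1751,15.6)
T=T_tool(arm.sense());c=arm.camera('wrist');L,N=pose(c,T)
print((T[:3,:3].T@(np.array([.6056,.0217,.1148])-L)).round(4))
"
```

```text
shift [-0.0011  0.0006  0.0295] roll -0.0 | tcp [0.5638 0.0107 0.2046] yaw 15.59 zdir [ 0.  0. -1.] F [-1.9 -0.4 -1.8] w 0.0253 g 39.6 t 13.2
head rect [0.0474 0.061 ] 0.2 lens tool [ 0.0444 -0.0004  0.0603] pitch(nose down+) 19.71 roll -0.02
lens [0.6064 0.023  0.1443] N [0.3244 0.0909 0.9416] tilt 19.69 az 15.6
[-0.0011  0.001   0.0295]
```

Call:
step_arm([
  [[0,-0.001,0.001,0.008,0],[0,-0.001,0.001,0.016,0],[0,-0.001,0.001,0.024,0],[0,-0.001,0.001,0.0295,0],[0,-0.001,0.001,0.0295,0]],
])

```text
clock: 13.88
tool_pos: [0.5621, 0.0095, 0.1743]
tcp_rot: [0.991, 0.136, -0.001, -0.0]
wrist_force: [-0.6, 0.7, -1.6]
width: 0.0258
grasp_force: 39.6
```

Call:
step_arm([
  [[0,0,0,0,0],[0,0,0,0,0],[0,0,0,0,0],[0,0,0,0,0],[0,0,0,0,0]],
])

```text
clock: 14.5
tool_pos: [0.5625, 0.0094, 0.1751]
tcp_rot: [0.991, 0.136, 0.0, -0.0]
wrist_force: [0.3, -0.1, -2.7]
width: 0.0254
grasp_force: 39.6
```

```bash
python3 -c "
from pose import *
go(.5629,.0098,.1751,15.6)
T=T_tool(arm.sense());c=arm.camera('wrist');L,N=pose(c,T)
n=np.array([.3294,.092,.9397]);lab=np.array([.5825,.0153,.049]);d=lab-L
print('dist',np.linalg.norm(d),'lens axis hits off by',(d-(d@N)*N).round(4),'ang',np.degrees(np.arccos(N@n/np.linalg.norm(n))))
t=cam('top');save(t,'t5.png',(90,90,250,230),4)
"
```

```text
shift [ 0.0005 -0.0003 -0.    ] roll -0.0 | tcp [0.5625 0.0094 0.1751] yaw 15.58 zdir [ 0.  0. -1.] F [ 0.3 -0.1 -2.7] w 0.0254 g 39.6 t 14.5
head rect [0.0609 0.0473] 90.0 lens tool [ 0.0443 -0.0003  0.0602] pitch(nose down+) 19.76 roll -0.02
lens [0.6051 0.0216 0.1148] N [0.3256 0.091  0.9411] tilt 19.76 az 15.6
dist 0.06988984768490225 lens axis hits off by [ 0.0001  0.     -0.    ] ang 0.24007159344581144
```

View pics/t5.png

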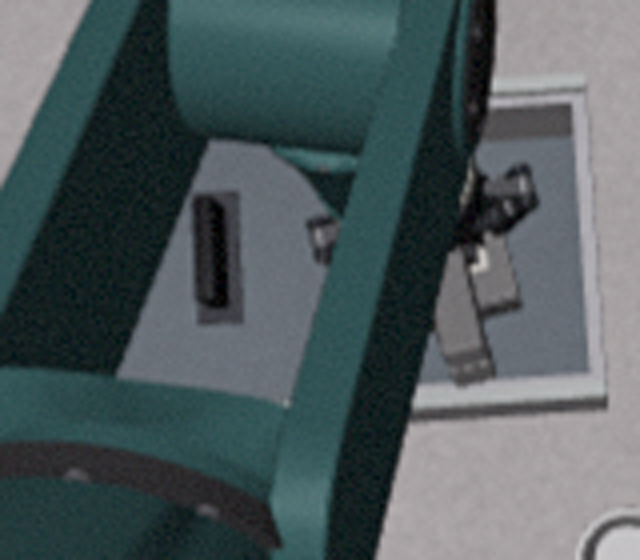

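The picture shows the scanner over the slide box, tail at (465,370). The label corner is visible at (480,262), and the box has not moved. Lens offset is about 0, distance 69.9 mm, 0.2° off square. Now holding.

Call:
step_arm([
  [[0,0,0,0,0],[0,0,0,0,0],[0,0,0,0,0],[0,0,0,0,0],[0,0,0,0,0]],
])

```text
clock: 15.22
tool_pos: [0.5625, 0.0094, 0.175]
tcp_rot: [0.991, 0.136, -0.0, -0.0]
wrist_force: [0.8, 0.2, -2.0]
width: 0.0255
grasp_force: 39.6
```

Call:
step_arm([
  [[0,0,0,0,0],[0,0,0,0,0],[0,0,0,0,0],[0,0,0,0,0],[0,0,0,0,0]],
])

```text
clock: 15.85
tool_pos: [0.5625, 0.0094, 0.175]
tcp_rot: [0.991, 0.136, 0.0, -0.0]
wrist_force: [-0.1, 0.7, -2.2]
width: 0.0259
grasp_force: 39.6
```

Call:
step_arm([
  [[0,0,0,0,0],[0,0,0,0,0],[0,0,0,0,0],[0,0,0,0,0],[0,0,0,0,0]],
])

```text
clock: 16.48
tool_pos: [0.5625, 0.0094, 0.175]
tcp_rot: [0.991, 0.136, -0.0, -0.0]
wrist_force: [1.0, -0.1, -1.6]
width: 0.0255
grasp_force: 39.6
```

Call:
step_arm([
  [[0,0,0,0,0],[0,0,0,0,0],[0,0,0,0,0],[0,0,0,0,0],[0,0,0,0,0]],
])

```text
clock: 17.1
tool_pos: [0.5625, 0.0094, 0.175]
tcp_rot: [0.991, 0.136, 0.0, -0.0]
wrist_force: [-0.1, 0.0, -1.0]
width: 0.0257
grasp_force: 39.6
```

Call:
step_arm([
  [[0,0,0,-0.02,0],[0,0,0,-0.05,0],[0,0,0,-0.08,0],[0,0,0,-0.08,0],[0,0,0,-0.08,0]],
])

```text
clock: 17.73
tool_pos: [0.5618, 0.0095, 0.254]
tcp_rot: [0.991, 0.136, -0.001, -0.0]
wrist_force: [0.5, 0.9, -2.9]
width: 0.0253
grasp_force: 39.7
```

```bash
python3 -c "
from pose import *
go(.474,-.308,.25,-10)
"
```

```text
shift [-0.1699  0.2822  0.0041] roll 25.6 | tcp [0.5618 0.0095 0.254 ] yaw 15.58 zdir [-0.001  0.    -1.   ] F [ 0.5  0.9 -2.9] w 0.0253 g 39.7 t 17.73
```

Call:
step_arm([
  [[0,-0.031,0.049,0,4],[0,-0.062,0.098,0,8],[0,-0.093,0.147,0,12],[0,-0.125,0.196,0,16],[0,-0.156,0.245,0.01,20.4]],
])

```text
clock: 18.35
tool_pos: [0.477, -0.2699, 0.2438]
tcp_rot: [0.999, -0.043, -0.0, -0.0]
wrist_force: [1.0, -0.4, -2.4]
width: 0.0257
grasp_force: 40.0
```

```bash
python3 -c "
from pose import *
go(.468,-.299,.085,-4.8)
"
```

```text
shift [-0.0063  0.0298  0.1588] roll -0.2 | tcp [ 0.477  -0.2699  0.2438] yaw -4.96 zdir [-0.001  0.001 -1.   ] F [ 1.  -0.4 -2.4] w 0.0257 g 40.0 t 18.35
```

Call:
step_arm([
  [[0,-0.004,0.015,0.02,0],[0,-0.008,0.028,0.06,0],[0,-0.008,0.028,0.11,0],[0,-0.008,0.028,0.145,0],[0,-0.008,0.028,0.16,0]],
])

```text
clock: 18.98
tool_pos: [0.4655, -0.294, 0.0817]
tcp_rot: [0.999, -0.042, -0.003, -0.002]
wrist_force: [-0.0, 0.8, -1.5]
width: 0.0253
grasp_force: 40.1
```

Call:
step_arm([
  [[0,0,0,0.007,0],[0,0,0,0.014,0],[0,0,0,0.021,0],[0,0,0,0.026,0],[0,0,0,0.03,0]],
], newtons=20)

```text
clock: 19.6
tool_pos: [0.4663, -0.2956, 0.0566]
tcp_rot: [0.999, -0.042, -0.001, 0.0]
wrist_force: [-8.6, 0.7, 10.2]
width: 0.0253
grasp_force: 41.9
```

```bash
python3 -c "
from pose import *
go(.468,-.299,.0446,-4.8)
T=T_tool(arm.sense());c=arm.camera('wrist');L,N=pose(c,T)
"
```

```text
shift [0.002  0.0032 0.012 ] roll 0.0 | tcp [ 0.4663 -0.2956  0.0566] yaw -4.78 zdir [-0.002 -0.    -1.   ] F [-8.6  0.7 10.2] w 0.0253 g 41.9 t 19.6
head rect [0.0472 0.0609] 0.1 lens tool [ 0.053  -0.0005  0.0492] pitch(nose down+) 8.43 roll 0.02
lens [ 0.5191 -0.2996  0.0073] N [ 0.1477 -0.0124  0.989 ] tilt 8.52 az -4.8
```

Call:
step_arm([
  [[0,0,0,0.003,0],[0,0,0,0.006,0],[0,0,0,0.008,0],[0,0,0,0.01,0],[0,0,0,0.012,0]],
])

```text
clock: 20.27
tool_pos: [0.4672, -0.2959, 0.0446]
tcp_rot: [0.999, -0.042, -0.0, 0.0]
wrist_force: [-6.7, -0.4, 6.4]
width: 0.0254
grasp_force: 41.9
```

```bash
python3 -c "
from pose import *
go(.468,-.299,.0446,-4.8)
T=T_tool(arm.sense());c=arm.camera('wrist');L,N=pose(c,T)
"
```

```text
shift [ 0.0011  0.0031 -0.    ] roll 0.0 | tcp [ 0.4672 -0.2959  0.0446] yaw -4.79 zdir [-0.    -0.001 -1.   ] F [-6.7 -0.4  6.4] w 0.0254 g 41.9 t 20.27
head rect [0.0469 0.0611] 0.1 lens tool [ 0.0582 -0.0004  0.0407] pitch(nose down+) 0.57 roll 0.08
lens [ 0.5252 -0.3004  0.0039] N [ 0.0102 -0.0015  0.9999] tilt 0.59 az -8.6
```

Call:
step_arm([
  [[0.0,0,0,0.001,0],[0.03,0,0,0.001,0],[0.05,0,0,0.0,0],[0.085,0,0,0,0],[0.085,0,0,0,0]],
])

```text
clock: 20.95
tool_pos: [0.4679, -0.2958, 0.0431]
tcp_rot: [0.999, -0.042, 0.0, 0.0]
wrist_force: [0.1, 0.6, 1.2]
width: 0.0822
grasp_force: 0.0
```

Call:
step_arm([
  [[0.085,0,0,-0.015,0],[0.085,0,0,-0.05,0],[0.085,0,0,-0.1,0],[0.085,0,0,-0.16,0],[0.085,0,0,-0.21,0]],
])

```text
clock: 21.58
tool_pos: [0.4678, -0.2958, 0.2564]
tcp_rot: [0.999, -0.042, 0.001, 0.001]
wrist_force: [-0.2, -0.8, -0.0]
width: 0.085
grasp_force: 0.0
```

```bash
python3 -c "
from sc import *
c=cam('wrist');scan(c)
go(.563,.17,.256,4.4)
"
```

```text
[  26    0   59  186 1230] [ 0.5815 -0.0844  0.0501] ((0.5762033462524414, -0.08491049706935883), (0.20017550885677338, 0.0034844670444726944), 4.662375450134277)
[486  89  26  48 862] [ 0.5164 -0.5714  0.0502] ((0.5195766687393188, -0.5750879645347595), (0.033702537417411804, 0.04696333780884743), 70.66187286376953)
[ 229  102   59  147 4889] [ 0.5054 -0.296   0.0508] ((0.4660271406173706, -0.2953944504261017), (0.06317709386348724, 0.1671321839094162), 85.28334045410156)
shift [ 0.0529 -0.474   0.0043] roll -9.2 | tcp [ 0.4705 -0.2979  0.263 ] yaw -4.8 zdir [ 0.01  -0.008 -1.   ] F [ 0.7 -2.2  4.4] w 0.0849 g 0.0 t 21.62
```

Call:
step_arm([
  [[0.085,0.006,-0.055,0,-2],[0.085,0.012,-0.11,0,-4],[0.085,0.018,-0.165,0,-6],[0.085,0.024,-0.22,0,-8],[0.085,0.03,-0.275,0,-9.2]],
])

```text
clock: 22.25
tool_pos: [0.5208, -0.0224, 0.2538]
tcp_rot: [0.999, 0.039, 0.001, 0.0]
wrist_force: [1.1, -0.4, 0.1]
width: 0.0852
grasp_force: 0.0
```

Call:
step_arm([
  [[0.085,0,-0.045,0,0],[0.085,0,-0.09,0,0],[0.085,0,-0.12,0,0],[0.085,0,-0.14,0,0],[0.085,0,-0.14,0,0]],
])

```text
clock: 22.88
tool_pos: [0.5096, 0.1165, 0.2536]
tcp_rot: [0.999, 0.039, 0.0, -0.0]
wrist_force: [0.4, 0.9, -0.5]
width: 0.0851
grasp_force: 0.0
```

```bash
python3 -c "
from h import *
go(.5638,.17,.2,4.4)
c=cam('wrist');P=cloud(c);m=(P[...,2]>.12)&(P[...,2]<.145);m=cv2.morphologyEx(m.astype(np.uint8),2,np.ones((3,3)))
k,l,st,ct=cv2.connectedComponentsWithStats(m)
for i in range(1,k):
  if st[i,4]>100: print(st[i],cv2.minAreaRect(P[l==i][:,:2].astype(np.float32)))
"
```

```text
shift [ 0.0582 -0.0491  0.0536] roll 0.1 | tcp [0.5096 0.1165 0.2536] yaw 4.52 zdir [ 0.  0. -1.] F [ 0.4  0.9 -0.5] w 0.0851 g 0.0 t 22.88
[ 189   79   24   90 1738] ((0.5656449794769287, 0.16791236400604248), (0.06922335922718048, 0.014636348932981491), 5.0692877769470215)
```

Call:
step_arm([
  [[0.085,0.03,-0.024,0,0],[0.085,0.06,-0.047,0.02,0],[0.085,0.06,-0.047,0.06,0],[0.085,0.06,-0.047,0.1,0],[0.06,0.06,-0.047,0.122,0]],
])

```text
clock: 23.55
tool_pos: [0.5653, 0.1654, 0.129]
tcp_rot: [0.999, 0.038, -0.001, 0.0]
wrist_force: [0.0, -0.8, -0.6]
width: 0.0691
grasp_force: 0.0
```

Call:
step_arm([
  [[0.03,0,0,0,0],[0,0,0,0,0],[0,0,0,0,0],[0,0,0,0,0],[0,0,0,0,0]],
], newtons=30)

```text
clock: 24.18
tool_pos: [0.5674, 0.1668, 0.1326]
tcp_rot: [0.999, 0.038, 0.001, 0.0]
wrist_force: [0.1, -1.1, 7.1]
width: 0.0135
grasp_force: 31.9
```

Call:
step_arm([
  [[0,0,0.015,0,0],[0,0,0.045,0,0],[0,0,0.075,0,0],[0,0,0.105,0,0],[0,0,0.13,0,0]],
])

```text
clock: 24.8
tool_pos: [0.5779, 0.0367, 0.1326]
tcp_rot: [0.999, 0.038, 0.002, -0.0]
wrist_force: [2.3, 3.1, 4.2]
width: 0.0134
grasp_force: 31.7
```

Call:
step_arm([
  [[0,0,0.01,0,0],[0,0,0.02,0,0],[0,0,0.028,0,0],[0,0,0.034,0,0],[0,0,0.037,0,0]],
])

```text
clock: 25.42
tool_pos: [0.5806, 0.0035, 0.1326]
tcp_rot: [0.999, 0.037, 0.002, -0.003]
wrist_force: [2.0, 22.8, 8.8]
width: 0.0135
grasp_force: 32.7
```

```bash
python3 -c "
from h import *
go(.5777,.005,.131,4.4)"
```

```text
shift [-0.0028 -0.0017  0.0016] roll -0.1 | tcp [0.5806 0.0035 0.1326] yaw 4.28 zdir [ 0.004  0.006 -1.   ] F [ 2.  22.8  8.8] w 0.0135 g 32.7 t 25.43
```

Call:
step_arm([
  [[0,0,-0.002,0,0],[0.02,0,-0.002,0,0],[0.05,0,-0.002,0,0],[0.085,0,-0.002,0,0],[0.085,0,-0.002,-0.02,0]],
])

```text
clock: 26.05
tool_pos: [0.5773, 0.0023, 0.1496]
tcp_rot: [0.999, 0.038, -0.002, -0.0]
wrist_force: [0.5, -0.2, -0.3]
width: 0.0733
grasp_force: 0.0
```

Call:
step_arm([
  [[0.085,0,0,-0.04,0],[0.085,0,0,-0.08,0],[0.085,0,0,-0.12,0],[0.085,0,0.03,-0.15,0],[0.085,0,0.06,-0.15,0]],
])

```text
clock: 26.68
tool_pos: [0.585, -0.0584, 0.3041]
tcp_rot: [0.999, 0.039, 0.003, 0.001]
wrist_force: [0.2, 0.1, -0.7]
width: 0.0847
grasp_force: 0.0
```

```bash
python3 - <<'E'
from h import *
go(.5777,.005,.131,4.4)
c=cam('wrist');P=cloud(c);Z=P[...,2];m=((Z>.12)&(Z<.145)).astype(np.uint8);m=cv2.morphologyEx(m,2,np.ones((3,3)))
k,l,st,ct=cv2.connectedComponentsWithStats(m)
for i in range(1,k):
  if st[i,4]>100: print(st[i],cv2.minAreaRect(P[l==i][:,:2].astype(np.float32)))
save(c,'wf.png')
t=np.load('top.npz');a=cam('scene');b=np.load('scene.npz')
d=abs(a["color"].astype(int)-b["color"]).sum(2)>60;print("cover edge scan done",d.mean())
save(a,'sf.png',f=1.5)
E
```

```text
shift [-0.0032 -0.0641  0.1729] roll 0.0 | tcp [ 0.585  -0.0584  0.3041] yaw 4.43 zdir [ 0.005 -0.001 -1.   ] F [ 0.2  0.1 -0.7] w 0.0847 g 0.0 t 26.68
[388  43  22  31 355] ((0.7156813144683838, -0.1812492311000824), (0.029806070029735565, 0.01694713719189167), 26.554058074951172)
[ 188  151   19   69 1061] ((0.5793173909187317, 0.003631426952779293), (0.06960491836071014, 0.01467734482139349), 5.1094136238098145)
cover edge scan done 0.14309183756510416
```

View pics/sf.png

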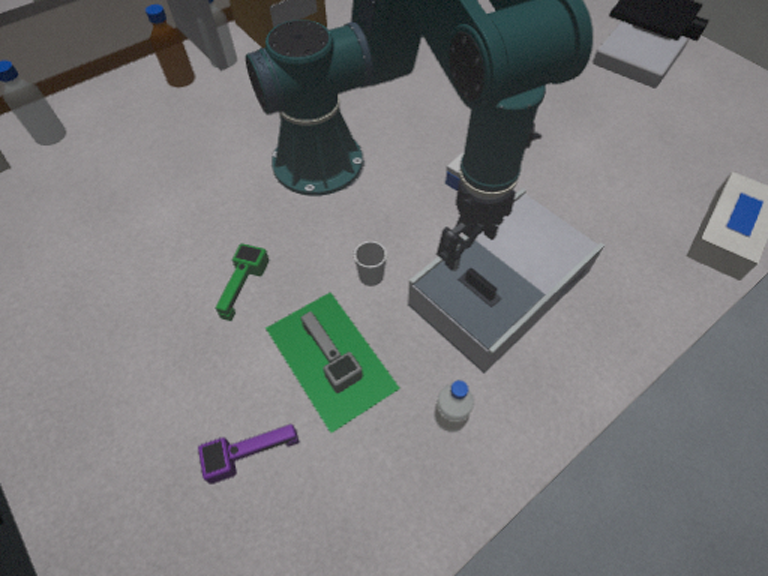

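The scene view shows the cover shut with its handle at (480,285) and the scanner flat on the mat at (330,350). The beaker, bottle and tip box are where they were. The handle travelled 0.1649 m, which is the full stroke.

```bash
python3 -c "
from rig import arm
print(arm.sign_off())"
```

```text
the job is handed in; nothing more can be done
None
```

The job is done and handed in: I held the scanner over the label for over 2 s (about 70 mm away, 0.2° off square), laid it lens-down on the mat and shut the cover fully; no bystander looked moved, and I did not re-measure the slide box before the cover closed.

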